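# Hang the reel cradle on the slotted uprights and load its spindle

### The job

Hang the loose reel cradle on the bench rack: push its claws squarely into the slots of the two uprights, the upper claws in the topmost slots, until its back edges rest against the uprights, then press it gently straight down until it is fully home and both spring catches have snapped out. Then lay the spindle with the two solder reels softly into the cradle's two saddles and let go. Go by feel and never force the cradle or the spindle; leave the other things on the bench alone.

Things in the scene. Friction and masses are not known exactly. Their poses are not given: they have to be found in the camera images.
- rack: Grey steel rack fixed to the bench: base plate 160 x 200 x 8 mm on levelling feet, with two upright channels 30 mm wide, 132 mm apart along y (at y = -66 and +66 mm), tops at z = 223 mm. Origin: underside of the plate, midway between the uprights; x points away from the robot into the uprights, y left, z up. The uprights' flat front faces are nominally at x = +30 mm.
- rack_seat (a point): Point fixed to the base plate (x 30, y 0, z 49 mm in the rack's frame, same axes): nominal place of the cradle's origin, with the same axes, when fully home. The uprights are bolted in slotted shoes, set by hand up to 5 mm forward or back and up to 5 mm higher or lower than nominal; this and the other rack readings do not show it. Sideways they are true.
- top_slots (a point): Point fixed to the base plate (x 30, y 0, z 190.5 mm in the rack's frame): nominal middle between the centres of the two topmost slots, on the front faces. Each upright's front is 3 mm sheet with a column of 4 slots, 9.5 mm wide, 41 mm high, bottoms nominally at z = 26, 74, 122, 170 mm, 7 mm bridges between; hollow behind for 20 mm. They go where the uprights go.
- cradle: The reel cradle, bare steel, 0.4 kg, standing on the 3.3 mm thick mat: two cheek plates 6 mm thick at y = -66 and +66 mm, from x = -123 to 0 mm, 133 mm high, joined by a cross tube on top. Origin: underside (z = 0), midway between the cheeks, in the plane of their straight back edges; x points to the claws at the back, y left, z up. Hung, it sags forward by about 0.02 rad.
- tube (a point): Middle of the cradle's cross tube (x -48, z 142 mm in the cradle's frame), the place to grip from above, closing along x: 14 mm thick (x), 18 mm high, running along y, clear for 126 mm between the cheeks.
- claws (a point): Midway between the upper claws, on the back edge plane, under their necks (cradle x 0, z 121 mm); the other two are 96 mm below. Each is 6 mm wide: neck 8 mm high, round-nosed tongue to x = 12.5 mm, hanging 19 mm below the neck. The 3 mm sheet goes between back edge and tongue: 4 mm at the neck, 6 mm at the tip. They enter 19 to 33 mm above home (best 26), 1.7 mm free to each side.
- catch_left (a joint): Spring catch in the left cheek: a nib with sloping underside, z 58.5 to 64.5 mm, 4 mm out of the back edge. 0 = out; grows (m, to 0.0055) as pushed in. Going down, it meets a bridge 14.5 mm above home, is pushed in 4 mm (needs 5 to 12 N of hand force besides the weight), rides over it and snaps out 1.5 mm above home. Home is a hard stop: necks on the slot bottoms. Then the cradle cannot lift.
- catch_right (a joint): The same catch in the right (y = -66 mm) cheek.
- saddles (a point): Where the middle of the spindle's axis belongs: midway between the cradle's two saddles (x -108, z 155 mm in the cradle's frame). Each saddle is a notch on top of a cheek near its front, open upwards, 15 mm wide (x) between two posts; its floor is 5 mm below this point, the posts' tops 18 mm above it. The reels hang between the cheeks.
- spindle: Steel rod, 10 mm in diameter, 176 mm long along its own y axis, carrying two fixed pale solder reels, 52 mm in diameter, 24 mm wide, and collars; bare for 50 mm between them. End collars of 17 mm diameter from y = 80 to 87 mm. 0.3 kg. It lies on its reels, axis 26 mm above the bench, and can roll. Origin: middle of the rod, the place to grip from above across the rod. Either end may go left.
- multimeter: Pocket multimeter, 130 x 68 x 43 mm, lying behind the mat. Leave alone. Origin: centre of its underside.
- screw_tin: Shallow round tin of screws, 54 mm across, 14 mm high, on the left of the mat. Leave alone. Origin: centre of its underside.
- phone_board: Bare phone main board, 70 x 50 x 9 mm, front left. Leave alone. Origin: centre of its underside.
- flush_cutter: Flush cutter, 116 mm long, 12 mm high, back left. Leave alone. Origin: centre of its underside.
- squeegee: Flat white plastic squeegee, 100 x 87 x 5 mm, front right. Leave alone. Origin: centre of its underside.
- tape_core: Empty white tape core, 38 mm across, 14 mm high, front right. Leave alone. Origin: centre of its underside.
- tweezers: Pointed tweezers, 126 mm long, 9 mm high, on the right front of the mat. Leave alone. Origin: centre of its underside.

How it is judged:
By the outcome, as a careful person would: the job done as asked, in the order asked, and still so for the second after the job is handed in, with the robot touching nothing.
It also fails if it takes over 72 s, if anything falls off the work surface, if the arm or the gripper's body presses on something with over 40 N, if the wrist force passes 120 N, or if a joint passes its speed limit or range.

### The arm

A 6-joint arm with a two-finger parallel gripper is mounted at the origin on a cart in front of the work surface, level with it; the furniture and walls round the work are solid. World frame = base frame: x ahead of the robot, y to its left, z up, the work surface at z = 0. Lengths are in m, angles in rad, forces in N, time in s.
With the tool pointing down it reaches from about 0.25 to 0.775 m from the base axis. Payload 4 kg.
Tool frame: the origin (TCP) lies at the very end of the fingers, on their centre line; the grasp point (between the pads) lies 19 mm behind it; z points along the fingers, y is the line along which they close (so a half turn about z gives the same grasp; the last joint's range is limited). The gripper opens to 94 mm and grips with 3 to 60 N. Pads are 16 mm wide; open, the fingers measure 119 mm over their backs; the gripper's body (75 mm by 177 mm) begins 78 mm behind the grasp point.
Start: joints at [-0.103, 0.087, 1.371, -0, 1.684, -0.103], TCP at [0.55, -0, 0.206] pointing down, gripper open.
Joint ranges: [-3.1, 3.1], [-0.76, 2.03], [0.27, 2.55], [-1.08, 4.22], [0.17, 2.65], [-2.57, 2.57]. Speed limits (rad/s): [2.79, 2.79, 3.14, 3.14, 3.14, 3.14].

### API

Orientations are given as [roll, pitch, yaw] about the fixed x, y, z axes, in that order (R = Rz(yaw) Ry(pitch) Rx(roll)).
In Python, from bench import robot gives the robot as it stands. The module is installed in compiled form; this text tells all that it offers.
- The arm moves only by the tool move_arm, never from a script. Its argument "deltas" is one flat list of numbers, 7 for each row, row after row: the turn, a rotation vector about the tool's x, y, z in rad, then the shift along the tool's x, y, z in cm, then the closure, from -1 (fully open) to 1 (shut). A call has 1 to 8 rows; each row is the pose to reach, as a shift and turn from the pose commanded when the call began, along the tool's axes at that moment; what a row does not reach only later rows make up. A row lasts 1/10 s, in which the tool goes at most 50 mm and 8.59 degrees, less where a joint would pass 70% of its speed; a pose out of reach is approached as far as the arm can. A call with a gripper value outside its range is refused whole. The fingers move at their own pace and stop on an object; the grip force is fixed at half the most. Time passes only in rows, so rows that repeat a pose let the fingers close. It gives the time, the measured TCP pose, the force, the opening and the grip force at its end, in the units of the state.
- robot.get_obs(): the state, without advancing time (a new reading comes with each control period).
- robot.snapshot(name): name is "scene" or "side" or "wrist"; returns a dict with "image" (400x640x3 uint8, red, green, blue), "depth" (400x640 float32, m along the optical axis (not along the pixel's ray), 0 where there is no reading), "fov_y" (degrees; the focal length in pixels is half the picture's height over the tangent of half this angle, whatever the lens; pixels are square), "cx", "cy" (the principal point, pixels), "origin" and "orientation" of the camera in the world; the wrist camera has in their place "T_tool_cam" (4x4, takes a point from camera to tool coordinates, whose origin is the TCP and whose axes are the flange's). Camera axes: x right, y up, looking along -z (the intrinsics and any distortion apply to the point x, -y, -z); pixel columns grow to the right and rows downward; lengths in m; the calibration is good to about 2 mm. A picture is of the moment at which its call begins: read the wrist's pose just before it.
- robot.close_job(): hands the job in; it is judged then, once.
The state is a dict: "time": time; "joint_positions": joint angles; "qvel": joint speeds; "joint_torque": joint torques, N m; "tool_pos": TCP position; "ee_rot": TCP orientation; "wrist_force": force on the tool from outside, world axes, zero at the start; "wrist_torque": the same for the moment, N m; "width": finger opening in m; "finger_force": force on a finger pad.
Only numpy, scipy, OpenCV 4.12 (cv2) and the standard library are available. Lean on these libraries where they do the work, as an engineer would, in place of code of your own. Each camera call takes 0.05 s, during which the arm holds its last target. There are 200 camera calls.

## Working session

There is one attempt and no reset: what is moved stays moved. The work goes in short steps, Python scripts to look and compute and a tool call to move; the robot and the scene stay as the last step left them, time stands still between calls to the robot, and variables do not carry over. Pictures are saved under pics/ and viewed, at most 13 in all, crops included, and the job is handed in when it is done.

Besides the shell and the picture viewer there is one more tool, called after "Call:" as a command line: name --argument value ..., lists and objects as JSON in quotes. move_arm: Moves the arm, as the interface text tells. Its arguments: {"type":"object","properties":{"deltas":{"type":"array","items":{"type":"number"}}},"required":["deltas"]}

```bash
mkdir -p pics
cat > h.py <<'E'
import numpy as np, cv2
from bench import robot
from scipy.spatial.transform import Rotation as R
def cam(name):
    o=robot.get_obs(); s=robot.snapshot(name)
    if 'T_tool_cam' in s:
        T=np.eye(4);T[:3,:3]=rot(o['ee_rot']);T[:3,3]=o['tool_pos'];T=T@np.array(s['T_tool_cam'])
    else:
        T=np.eye(4);q=np.array(s['orientation']);T[:3,:3]=q if q.shape==(3,3) else rot(q);T[:3,3]=s['origin']
    s['T']=T;return s
def rot(e): return R.from_euler('xyz',e).as_matrix()
def rays(s,uv):
    f=200/np.tan(np.radians(s['fov_y'])/2);uv=np.atleast_2d(uv).astype(float)
    d=np.c_[(uv[:,0]-s['cx'])/f,-(uv[:,1]-s['cy'])/f,-np.ones(len(uv))]
    return s['T'][:3,3],d@s['T'][:3,:3].T
def onz(s,uv,z):
    o,d=rays(s,uv);return o+d*((z-o[2])/d[:,2])[:,None]
def cloud(s):
    v,u=np.mgrid[0:400,0:640];o,d=rays(s,np.c_[u.ravel(),v.ravel()])
    return (o+d*s['depth'].ravel()[:,None]).reshape(400,640,3)
def save(n,im): cv2.imwrite('pics/'+n,np.ascontiguousarray(im[...,::-1]))
E
python3 - <<'E'
from h import *
print(robot.get_obs())
for n in ['scene','side','wrist']:
    s=cam(n);save(n+'0.png',s['image']);np.savez(''+n+'0.npz',**{k:v for k,v in s.items()})
    print(n,{k:v for k,v in s.items() if k not in('image','depth')},(s['depth']>0).mean())
E
```

```text
{'time': 0.0, 'joint_positions': array([-1.03096953e-01,  8.79635483e-02,  1.37220242e+00,  6.55684461e-08,
        1.68355257e+00, -1.03094901e-01]), 'qvel': array([-0.00050018, -0.00056206, -0.00091352, -0.00149708, -0.00012664,
        0.00086233]), 'joint_torque': array([ 1.28542815e-03, -3.40182602e+01, -3.02423716e+01,  7.18220207e-02,
        3.29729996e-02, -1.13141955e-04]), 'tool_pos': array([5.49484480e-01, 5.04174143e-05, 2.04325764e-01]), 'ee_rot': array([-3.13947806e+00, -2.18845215e-04,  1.57079405e+00]), 'wrist_force': array([-0.5199636 , -0.03745137,  1.3797195 ]), 'wrist_torque': array([ 0.00775406,  0.0024577 , -0.00145328]), 'finger_force': 0.0, 'width': 0.09370589010903523}
scene {'fov_y': 53.447393066784116, 'cx': 316.6885116440057, 'cy': 203.94217536774465, 'origin': array([-0.35680963,  0.69276756,  0.78216799]), 'orientation': array([ 1.02575145e+00, -6.45511730e-04, -2.18996270e+00]), 'T': array([[-5.80356368e-01,  4.22531868e-01, -6.96170458e-01,
        -3.56809634e-01],
       [-8.14362370e-01, -3.00440062e-01,  4.96537712e-01,
         6.92767561e-01],
 
[... 756 characters left out ...]
rray([[ 5.75718594e-04,  9.58370366e-01,  2.85527426e-01,
         8.44568720e-02],
       [ 9.99999781e-01, -6.44899133e-04,  1.48265093e-04,
        -9.59975529e-05],
       [ 3.26229261e-04,  2.85527278e-01, -9.58370527e-01,
        -1.80235488e-01],
       [ 0.00000000e+00,  0.00000000e+00,  0.00000000e+00,
         1.00000000e+00]]), 'T': array([[ 9.99997242e-01, -1.20047559e-03,  2.01882584e-03,
         5.49769862e-01],
       [ 5.74468825e-04,  9.58420142e-01,  2.85360300e-01,
         8.44600089e-02],
       [-2.27745142e-03, -2.85358353e-01,  9.58418188e-01,
         3.84684526e-01],
       [ 0.00000000e+00,  0.00000000e+00,  0.00000000e+00,
         1.00000000e+00]])} 0.9959921875
```

View pics/scene0.png

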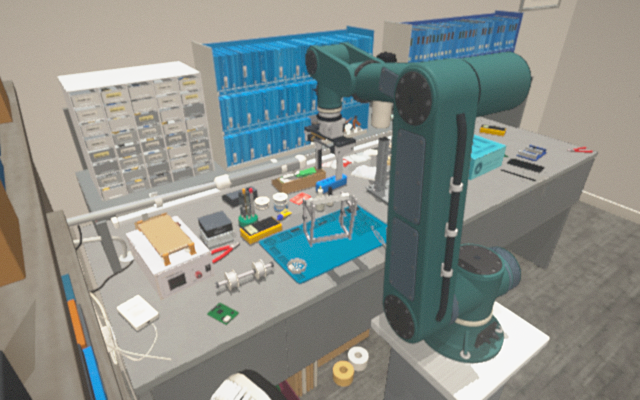

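View pics/side0.png

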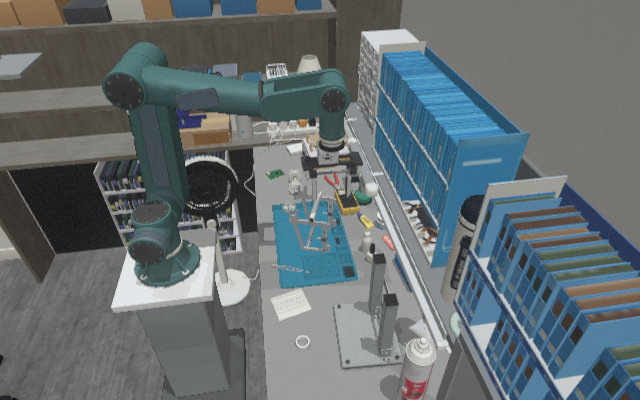

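The scene view shows the spindle at about (245,275) and the cradle on the mat around (330,220). The side view shows the cradle at (318,228) and the rack at (375,320). I'll build a top-down height map from the depth images.

```bash
cat > ld.py <<'E'
from h import *
S={n:dict(np.load(f'{n}0.npz')) for n in ['scene','side','wrist']}
P={n:cloud(S[n]) for n in S}
E
python3 - <<'E'
from ld import *
H=np.zeros((560,400,3),np.uint8) # rows: x from .85 down... 
# map: col=( .50-y)/.0025 (y .5..-.5... ), row=(.85-x)/.0025
W=np.zeros((260,400));C=np.zeros((260,400,3),np.uint8)
for n in P:
    p=P[n].reshape(-1,3);c=S[n]['image'].reshape(-1,3)
    m=(S[n]['depth'].ravel()>0)&(p[:,2]<.26)&(p[:,2]>-.02)
    p=p[m];c=c[m]
    col=((.5-p[:,1])/.0025).astype(int);row=((.85-p[:,0])/.0025).astype(int)
    ok=(col>=0)&(col<400)&(row>=0)&(row<260)
    for i in np.where(ok)[0][np.argsort(p[ok,2])]:
        if p[i,2]>=W[row[i],col[i]]: W[row[i],col[i]]=p[i,2];C[row[i],col[i]]=c[i]
v=cv2.applyColorMap(np.clip(W/.23*255,0,255).astype(np.uint8),cv2.COLORMAP_JET)[...,::-1]
im=np.vstack([v,C]);im=cv2.resize(im,None,fx=1.15,fy=1.15) if 0 else im
save('top.png',cv2.resize(im[:, :],(600,780))[:600] if 0 else cv2.resize(v,(800,520),interpolation=0))
save('w.png',S['wrist']['image'])
E
```

```text
(no output)
```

View pics/top.png

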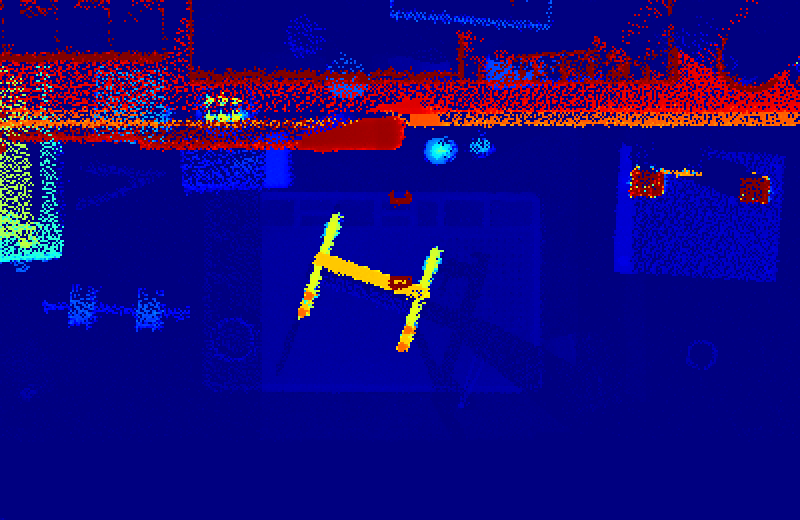

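View pics/w.png

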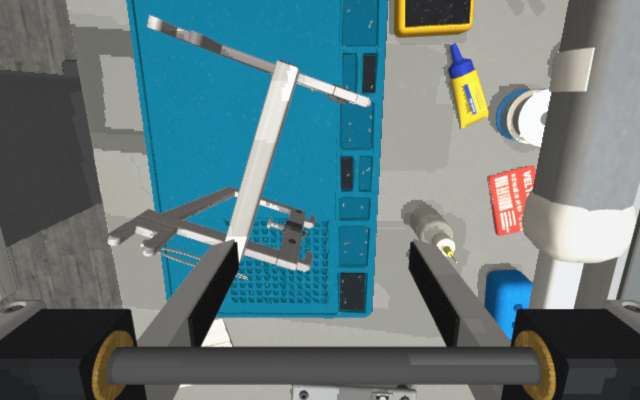

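The height map shows the cradle yawed about -0.32 rad, with its back edges near (336,215) and (436,250). The rack uprights are at (645,183) and (755,189), and the spindle is at (115,308). The wrist picture shows the cradle tube from (285,70) to (235,240). Next I'll fit these numerically.

Run:
```python
from ld import *
def sel(n,x0,x1,y0,y1,z0,z1):
    p=P[n][S[n]['depth']>0];return p[(p[:,0]>x0)&(p[:,0]<x1)&(p[:,1]>y0)&(p[:,1]<y1)&(p[:,2]>z0)&(p[:,2]<z1)]
def rect(n,p,l):
    if len(p)<10: print(n,l,'few',len(p));return
    r=cv2.minAreaRect((p[:,:2]*1000).astype(np.float32));print(n,l,len(p),np.round(r[0],1),np.round(r[1],1),round(r[2],2),'z',np.round(np.percentile(p[:,2],[5,50,95]),4))
for n in P:
    p=sel(n,.4,.6,-.06,.13,.146,.165)
    # tube points: away from posts
    q=p[:,:2]-[.56,.0175];a=-.32;e=np.array([np.cos(a),np.sin(a)]);f=np.array([-np.sin(a),np.cos(a)])
    u,v=q@e,q@f
    t=p[(u>-.065)&(u<-.03)];rect(n,t,'tube')
    for z0,z1,l in [(.128,.1395,'cheektop'),(.168,.182,'posts')]:
        c=sel(n,.38,.62,-.09,.15,z0,z1);uv=(c[:,:2]-[.56,.0175])
        u,v=uv@e,uv@f
        for sg in (1,-1):
            m=(abs(v*sg-.066)<.012)&(u>-.14)&(u<.03);k=c[m]
            if len(k)>20:
                rect(n,k,l+str(sg))
                L=cv2.fitLine((k[:,:2]*1000).astype(np.float32),cv2.DIST_HUBER,0,.01,.01).ravel();print('   line dir',round(np.arctan(L[1]/L[0]),4),L[2:], 'u',np.percentile(u[m],[1,99]),'v',np.median(v[m]))
    # rack
    rect(n,sel(n,.55,.68,-.33,-.28,.215,.235),'upL');rect(n,sel(n,.55,.68,-.47,-.42,.215,.235),'upR')
    rect(n,sel(n,.48,.72,-.52,-.26,.006,.030),'plate')
    s=sel(n,.42,.5,.25,.46,.010,.07);rect(n,s,'spindle')
    s=s[s[:,2]>.035];rect(n,s,'spindle hi')
    if len(s)>9:
        L=cv2.fitLine((s[:,:2]*1000).astype(np.float32),cv2.DIST_HUBER,0,.01,.01).ravel();print(L)
```

```text
scene tube 141 [506.6  38.6] [142.3  15.2] 71.6 z [0.1471 0.1537 0.1564]
scene cheektop1 49 [514.7 103.2] [  9.8 132.8] 70.99 z [0.1296 0.1349 0.1385]
   line dir -0.332 [502.21796  111.233284] u [-0.1353351  -0.00506422] v 0.07046415352224336
scene cheektop-1 45 [474.8 -19. ] [  9.2 132.8] 70.41 z [0.1293 0.1348 0.1382]
   line dir -0.3369 [458.5741   -13.317263] u [-0.13505969 -0.00351686] v -0.06117434897297406
scene upL 72 [ 621.5 -305.9] [34.2 33.6] 0.07 z [0.2163 0.2293 0.2341]
scene upR few 0
scene plate 233 [ 637.1 -309.7] [ 91.6 202.7] 43.62 z [0.0136 0.0186 0.0261]
scene spindle 521 [463.8 358.4] [174.5  55.2] 87.25 z [0.0183 0.0324 0.049 ]
scene spindle hi 218 [461.8 356.5] [166.   47.4] 87.13 z [0.0357 0.0444 0.0507]
[6.1997045e-02 9.9807632e-01 4.5687796e+02 3.5838776e+02]
side tube 120 [504.9  31.9] [145.5  14.6] 70.94 z [0.1474 0.152  0.1545]
side cheektop1 68 [519.4  98.5] [ 15.7 130.5] 70.75 z [0.1288 0.133  0.1374]
   line dir -0.3335 [517.22516  97.27699] u [-0.12708541  0.00040473] v 0.06208164234881991
side cheektop-1 103 [476.  -25.1] [ 18.7 129.9] 75.17 z [0.12
[... 760 characters left out ...]
0.00109759] v 0.06626240849125249
wrist cheektop-1 1592 [475.7 -22.8] [  7.3 133.2] 70.76 z [0.129  0.1359 0.1382]
   line dir -0.3447 [466.14758  -17.757116] u [-0.1320884  -0.00270852] v -0.06310385382618233
wrist posts1 452 [469.7 118.1] [ 6.  30.2] 70.89 z [0.169  0.176  0.1778]
   line dir -0.3309 [470.07498 117.99525] u [-0.1321709  -0.10271246] v 0.06709965121146655
wrist posts-1 425 [426.1  -6.3] [ 7.4 30.7] 70.61 z [0.1688 0.1749 0.1775]
   line dir -0.3386 [427.13272    -4.9566183] u [-0.13420112 -0.10442796] v -0.06304803158657538
wrist upL few 0
wrist upR few 0
wrist plate 1687 [ 588.3 -278.9] [ 21.9 159.5] 89.84 z [0.0137 0.0181 0.0221]
wrist spindle few 0
wrist spindle hi few 0
```

Call:
move_arm --deltas '[0, 0, 0.15, 1.8, -2.2, 0, -1, 0, 0, 0.3, 3.7, -4.45, 0, -1, 0, 0, 0.333, 3.7, -4.45, 1, -1, 0, 0, 0.333, 3.7, -4.45, 4, -1, 0, 0, 0.333, 3.7, -4.45, 6.5, -1, 0, 0, 0.333, 3.7, -4.45, 7.8, -1, 0, 0, 0.333, 3.7, -4.45, 7.8, -1, 0, 0, 0.333, 3.7, -4.45, 7.8, -1]'

```text
time: 0.95
tool_pos: [0.5059, 0.0369, 0.1281]
ee_rot: [3.141, -0.0, 1.238]
wrist_force: [0.4, -0.9, -0.0]
width: 0.0939
finger_force: 0.0
```

Run:
```python
from h import *
s=cam('wrist');save('w1.png',s['image']);np.savez('w1.npz',**s);o=robot.get_obs();print(o['tool_pos'],o['ee_rot'],o['wrist_force'])
```

```text
[0.50642004 0.03691593 0.12884236] [ 3.13941555e+00 -6.97148545e-04  1.23767452e+00] [ 0.05076015 -0.26344097 -0.40425509]
```

View pics/w1.png

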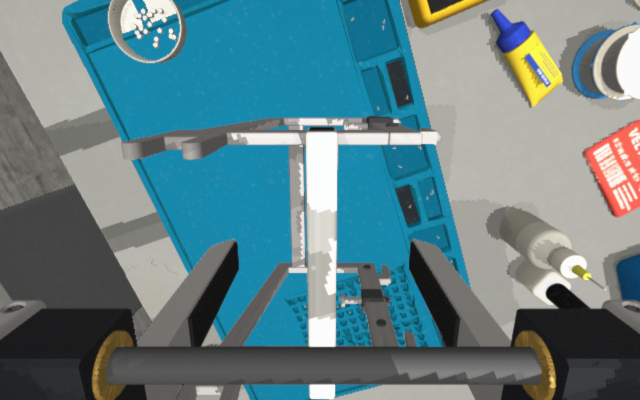

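The tube runs straight down the picture at column 322, centred between the fingers and square to them. I'll grip it.

Call:
move_arm --deltas '[0, 0, 0, 0, 0, 0.15, -0.3, 0, 0, 0, 0, 0, 0.15, 0.3, 0, 0, 0, 0, 0, 0.15, 0.7, 0, 0, 0, 0, 0, 0.15, 1, 0, 0, 0, 0, 0, 0.15, 1, 0, 0, 0, 0, 0, 0.15, 1, 0, 0, 0, 0, 0, 0.15, 1, 0, 0, 0, 0, 0, 0.15, 1]'

```text
time: 1.8
tool_pos: [0.5055, 0.037, 0.1259]
ee_rot: [-3.142, -0.0, 1.238]
wrist_force: [0.1, -1.3, -1.2]
width: 0.033
finger_force: 0.0
```

Run:
```python
from h import *
o=robot.get_obs();print(o['tool_pos'],o['ee_rot'],o['wrist_force'],o['width'],o['finger_force'])
s=cam('side');np.savez('s1.npz',**s)
# rack from first side depth: front faces, sides
from ld import *
p=P['side'][S['side']['depth']>0]
a=-.055;e=np.array([np.cos(a),np.sin(a)]);f=np.array([-np.sin(a),np.cos(a)])
c=np.array([.616,-.376])
q=(p[:,:2]-c);u=q@e;v=q@f
for z0,z1 in [(.05,.1),(.1,.15),(.15,.2),(.2,.226),(.226,.24)]:
    for sg in (1,-1):
        m=(abs(sg*v-.066)<.025)&(abs(u)<.035)&(p[:,2]>z0)&(p[:,2]<z1)
        print(z0,sg,m.sum(),'u',np.round(np.percentile(u[m],[2,10,50,90,98]),4),'v',np.round(np.percentile(v[m],[2,10,50,90,98]),4))
```

```text
[0.50549842 0.03700204 0.12594651] [-3.14157028e+00 -5.50208260e-06  1.23779681e+00] [ 0.10917558 -1.3359797  -1.1671035 ] 0.032980714235097415 0.0
0.05 1 167 u [-0.0128 -0.0122  0.0003  0.0143  0.0176] v [0.0454 0.0476 0.0504 0.0665 0.0752]
0.05 -1 182 u [-0.014  -0.0136 -0.0033  0.0118  0.0158] v [-0.0853 -0.0835 -0.0814 -0.0616 -0.0546]
0.1 1 161 u [-0.0128 -0.0122 -0.0027  0.0116  0.0144] v [0.0477 0.0486 0.0506 0.0701 0.077 ]
0.1 -1 181 u [-0.0141 -0.0137 -0.0053  0.0104  0.0131] v [-0.0838 -0.0829 -0.0811 -0.0615 -0.054 ]
0.15 1 183 u [-0.0128 -0.0123 -0.0023  0.0141  0.0168] v [0.0469 0.0484 0.0506 0.0709 0.0756]
0.15 -1 210 u [-0.0142 -0.0136 -0.0032  0.0122  0.0169] v [-0.0835 -0.0826 -0.081  -0.0613 -0.053 ]
0.2 1 91 u [-0.0127 -0.0124 -0.0021  0.0111  0.0149] v [0.0479 0.0488 0.0505 0.0692 0.0771]
0.2 -1 104 u [-0.0142 -0.0138 -0.004   0.0108  0.0134] v [-0.0836 -0.0828 -0.0811 -0.0627 -0.0552]
0.226 1 121 u [-0.0134 -0.0109  0.0009  0.0129  0.0152] v [0.048  0.0494 0.0646 0.0783 0.0809]
0.226 -1 162 u [-0.0148 -0.0124 -0.0007  0.0114  0.0139] v [-0.0842 -0.0824 -0.0681 -0.0533 -0.0505]
```

Call:
move_arm --deltas '[0, 0, 0, 0, 0, 0, 1, 0, 0, 0, 0, 0, 0, 1, 0, 0, 0, 0, 0, 0, 1, 0, 0, 0, 0, 0, 0, 1, 0, 0, 0, 0, 0, 0, 1, 0, 0, 0, 0, 0, -0.5, 1, 0, 0, 0, 0, 0, -2, 1, 0, 0, 0, 0, 0, -4, 1]'

```text
time: 2.65
tool_pos: [0.5042, 0.0369, 0.1641]
ee_rot: [-3.137, 0.002, 1.238]
wrist_force: [0.6, 0.3, -4.7]
width: 0.0139
finger_force: 30.0
```

Run:
```python
from ld import *
o=robot.get_obs();print(o['tool_pos'],o['ee_rot'],o['wrist_force'],o['width'],o['finger_force'])
p=P['side'][S['side']['depth']>0]
p=p[(p[:,0]>.47)&(p[:,0]<.72)&(p[:,1]>-.53)&(p[:,1]<-.22)]
m=(p[:,2]>.010)&(p[:,2]<.021)
L=p[m];print(np.median(L[:,2]))
h=(abs(p[:,2])<.006);print('bench z',np.median(p[h,2]))
# front edge of plate: for y bins, min x ; left edge, right edge
for b in np.arange(-.48,-.26,.03):
    k=L[abs(L[:,1]-b)<.006];print('y%.3f'%b,'xmin',np.round(np.percentile(k[:,0],1),4))
for b in np.arange(.54,.66,.03):
    k=L[abs(L[:,0]-b)<.006];print('x%.3f'%b,'y',np.round(np.percentile(k[:,1],[1,99]),4))
```

```text
[0.50423117 0.03691714 0.16407145] [-3.13715021e+00  1.56124009e-03  1.23765552e+00] [ 0.58715915  0.26186723 -4.66583613] 0.013915958058591985 29.999094307422638
0.01632279993986757
bench z -0.0011669303580260637
y-0.480 xmin 0.5681
y-0.450 xmin 0.499
y-0.420 xmin 0.5016
y-0.390 xmin 0.5029
y-0.360 xmin 0.5062
y-0.330 xmin 0.5084
y-0.300 xmin 0.5104
y-0.270 xmin 0.5137
x0.540 y [-0.4717 -0.2758]
x0.570 y [-0.4745 -0.2787]
x0.600 y [-0.4754 -0.2802]
x0.630 y [-0.4779 -0.3299]
```

Call:
move_arm --deltas '[0, 0, 0, 0, 0, -2.5, 1, 0, 0, 0, -1, 0.4, -5, 1, 0, 0, -0.04, -3.5, 1.4, -6, 1, 0, 0, -0.08, -7.0, 2.7, -6, 1, 0, 0, -0.12, -11.0, 4.3, -6, 1, 0, 0, -0.16, -15.0, 5.8, -6, 1, 0, 0, -0.2, -19.0, 7.4, -6, 1, 0, 0, -0.23, -22.0, 8.5, -6, 1]'

```text
time: 3.45
tool_pos: [0.5134, -0.2014, 0.2247]
ee_rot: [-3.14, 0.0, 1.467]
wrist_force: [-0.1, 0.2, -4.0]
width: 0.0132
finger_force: 30.0
```

```bash
cat > st.py <<'E'
from h import *
o=robot.get_obs();print(round(o['time'],2),np.round(o['tool_pos'],4),np.round(o['ee_rot'],4),np.round(o['wrist_force'],2),np.round(o['wrist_torque'],3),round(o['width'],4),round(o['finger_force'],1))
# usage st.py x y z yaw -> tool deltas in cm / rad
import sys
if len(sys.argv)>3:
    t=np.array([float(a) for a in sys.argv[1:4]]);yw=o['ee_rot'][2]
    # assume exact down
    A=R.from_euler('xyz',[np.pi,0,yw]).as_matrix()
    print('tool cm',np.round(A.T@(t-o['tool_pos'])*100,2), 'turn z', np.round(-(float(sys.argv[4])-yw),4) if len(sys.argv)>4 else '')
E
python3 st.py .520 -.370 .210 1.4988
```

```text
3.45 [ 0.5134 -0.2014  0.2247] [-3.1400e+00  3.0000e-04  1.4674e+00] [-0.14  0.24 -4.  ] [ 0.004 -0.029 -0.015] 0.0132 30.0
tool cm [-16.7    2.39   1.47] turn z -0.0314
```

Call:
move_arm --deltas '[0, 0, -0.01, -3.5, 0.5, 0, 1, 0, 0, -0.02, -7, 1.0, 0, 1, 0, 0, -0.031, -11, 1.6, 0, 1, 0, 0, -0.031, -14, 2.0, 0.5, 1, 0, 0, -0.031, -16, 2.3, 1.0, 1, 0, 0, -0.031, -16.5, 2.39, 1.4, 1, 0, 0, -0.031, -16.5, 2.39, 1.4, 1, 0, 0, -0.031, -16.5, 2.39, 1.4, 1]'

```text
time: 4.25
tool_pos: [0.521, -0.3637, 0.2118]
ee_rot: [-3.141, -0.002, 1.5]
wrist_force: [0.1, 1.2, -4.9]
width: 0.0134
finger_force: 30.0
```

```bash
python3 st.py .520 -.370 .210 1.4988
python3 - <<'E'
from h import *
s=cam('wrist');save('w2.png',s['image']);np.savez('w2.npz',**s)
s=cam('side');save('s2.png',s['image']);np.savez('s2.npz',**s)
E
```

```text
4.25 [ 0.521  -0.3637  0.2118] [-3.1411e+00 -1.5000e-03  1.5002e+00] [ 0.12  1.16 -4.89] [ 0.059 -0.001  0.002] 0.0134 30.0
tool cm [-0.63 -0.05  0.18] turn z 0.0014
```

View pics/w2.png

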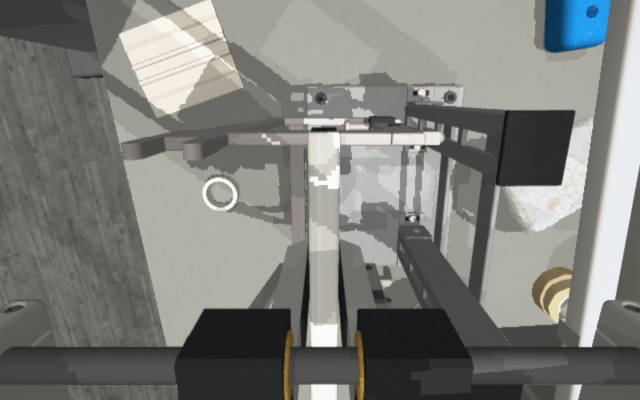

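View pics/s2.png

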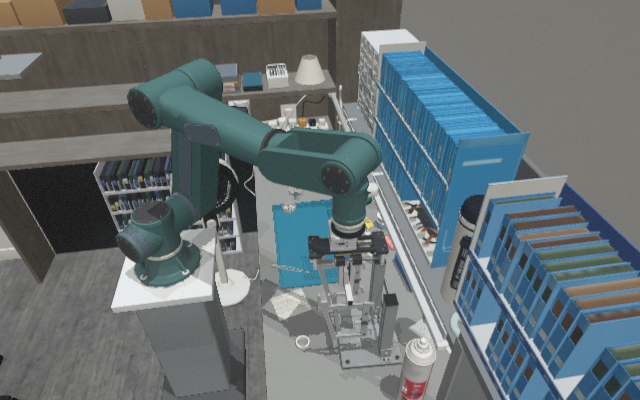

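The wrist view shows the left upright's top at columns 500–573, rows 110–184, and the left cheek along row 137. Both are at nearly the same height, so they compare directly.

```bash
cat > rel.py <<'E'
from h import *
import sys
s=dict(np.load(sys.argv[1]));p=cloud(s);I=s['image']
o=s['T'][:3,3]
def rect(k,l):
    if len(k)<20: print(l,'few');return
    r=cv2.minAreaRect((k[:,:2]*1000).astype(np.float32));b=cv2.boxPoints(r);print(l,len(k),np.round(r[0],1),np.round(r[1],1),round(r[2],2),'z',np.round(np.percentile(k[:,2],[2,50,98]),4));return r
def line(k,l):
    L=cv2.fitLine((k[:,:2]*1000).astype(np.float32),cv2.DIST_HUBER,0,.01,.01).ravel();print('   ',l,'dir',np.round(np.arctan2(L[1],L[0]),4))
q=p[70:230,480:600].reshape(-1,3);q=q[q[:,2]>.227];rect(q,'upL top')
for c in np.arange(500,575,10): 
    pass
q=p[115:150,225:445].reshape(-1,3);print('cheek z',np.percentile(q[:,2],[5,50,95]))
k=q[(q[:,2]>.212)&(q[:,2]<.232)];rect(k,'cheekL top');line(k,'cheek')
q=p[130:165,120:225].reshape(-1,3);k=q[q[:,2]>.25];rect(k,'postsL');line(k,'posts')
q=p[165:290,300:350].reshape(-1,3);k=q[(q[:,2]>.232)];k=k[k[:,2]>np.median(k[:,2])-.004];rect(k,'tube');line(k,'tube')
# front face left upright
e=np.array([np.cos(-.072),np.sin(-.072)]);f=np.array([.0719,.9974])
q=p[60:400,380:600].reshape(-1,3)
for z0,z1 in [(.06,.12),(.12,.17),(.17,.22)]:
  for y0,y1,l in[(-.36,-.27,'L'),(-.5,-.39,'R')]:
    k=q[(q[:,2]>z0)&(q[:,2]<z1)&(q[:,0]>.585)&(q[:,0]<.65)&(q[:,1]>y0)&(q[:,1]<y1)]
    if len(k)>20: print('face',z0,l,len(k),'u',np.round(np.percentile(k[:,:2]@e,[2,10,30,50,90]),4),'v',np.round(np.percentile(k[:,:2]@f,[1,10,50,90,99]),4))
E
python3 rel.py w2.npz
```

```text
upL top 5293 [ 580.1 -303.8] [ 35.  111.6] 83.11 z [0.231  0.2329 0.2345]
cheek z [0.00111838 0.18552837 0.24097345]
cheekL top 2780 [ 530.6 -297.7] [  8.8 106.9] 85.98 z [0.2145 0.2229 0.2251]
    cheek dir -0.0708
postsL 1168 [ 489.5 -291.3] [77.3 12.2] 8.11 z [0.2508 0.2614 0.2642]
    posts dir -0.0488
tube 4460 [ 526.9 -324.8] [88.9 23.2] 80.38 z [0.2395 0.2412 0.2614]
    tube dir 1.5037
face 0.06 L 837 u [0.6263 0.6265 0.6269 0.6543 0.6565] v [-0.3129 -0.3068 -0.2673 -0.2489 -0.2484]
face 0.06 R 1747 u [0.6273 0.6276 0.6301 0.6395 0.6556] v [-0.4093 -0.4026 -0.3805 -0.3592 -0.3453]
face 0.12 L 1409 u [0.6263 0.6265 0.6268 0.6284 0.6552] v [-0.3128 -0.3061 -0.2718 -0.2498 -0.2484]
face 0.12 R 2219 u [0.6274 0.6277 0.6335 0.6435 0.6555] v [-0.4082 -0.3899 -0.3804 -0.357  -0.345 ]
face 0.17 L 1950 u [0.6262 0.6264 0.6267 0.6269 0.6447] v [-0.3114 -0.2781 -0.265  -0.2495 -0.2484]
face 0.17 R 2190 u [0.6286 0.6312 0.6375 0.6439 0.6559] v [-0.3816 -0.381  -0.3804 -0.3732 -0.3466]
```

Call:
move_arm --deltas '[0, 0, -0.004, -0.25, 0.3, 0.2, 1, 0, 0, -0.004, -0.5, 0.6, 0.45, 1, 0, 0, -0.004, -0.5, 1.0, 0.45, 1, 0, 0, -0.004, -0.5, 1.2, 0.45, 1, 0, 0, -0.004, -0.5, 1.2, 0.45, 1, 0, 0, -0.004, -0.5, 1.2, 0.45, 1, 0, 0, -0.004, -0.5, 1.2, 0.45, 1]'

```text
time: 5.05
tool_pos: [0.5324, -0.3711, 0.2076]
ee_rot: [3.141, 0.0, 1.503]
wrist_force: [0.2, -0.3, -3.4]
width: 0.0138
finger_force: 30.0
```

```bash
python3 st.py
cat > rel2.py <<'E'
from h import *
import sys
s=cam('wrist');save(sys.argv[1]+'.png',s['image']);np.savez(sys.argv[1]+'.npz',**s)
p=cloud(s).reshape(-1,3);a=-.066
e=np.array([np.cos(a),np.sin(a)]);f=np.array([-np.sin(a),np.cos(a)]);p=p[(s['depth']>0).ravel()]
F=np.array([.6017,-.3736]);u=(p[:,:2]-F)@e;v=(p[:,:2]-F)@f;z=p[:,2]
pc=lambda x,q=(1,5,25,50,75,95,99):np.round(np.percentile(x,q)*1000,1) if len(x)>15 else 'few'
m=(u>0.004)&(u<.03)&(z>.227)&(z<.238)&(v>.03);print('upL top v',pc(v[m]),'u',pc(u[(v>.055)&(v<.077)&(u>-.004)&(u<.04)&(z>.227)&(z<.238)]),'z',pc(z[m]))
for z0,z1 in [(.1,.15),(.15,.2),(.2,.225)]:
    m=(abs(v-.066)<.0145)&(abs(u)<.006)&(z>z0)&(z<z1);print('face L',z0,m.sum(),pc(u[m]))
    m=(abs(v+.066)<.013)&(abs(u)<.006)&(z>z0)&(z<z1);print('face R',z0,m.sum(),pc(u[m]))
m=(v<-.045)&(v>-.056)&(u>.003)&(u<.018)&(z>.1)&(z<.22);print('R upright left side v',pc(v[m]))
m=(v<.086)&(v>.076)&(u>.003)&(u<.018)&(z>.1)&(z<.22);print('L upright left side v',pc(v[m]))
zt=float(sys.argv[2]) # cheek top z expected
m=(abs(v-.066)<.014)&(u>-.10)&(u<-.012)&(abs(z-zt)<.006);k=m
zz=np.median(z[k]);k=k&(abs(z-zz)<.0025);print('cheek top z',zz,'v',pc(v[k]),'u',pc(u[k]))
print('  pitch fit',np.polyfit(u[k],z[k],1)[0],' yaw fit',np.polyfit(u[k],v[k],1)[0])
m=(abs(v-.066)<.014)&(u>-.02)&(u<.03)&(abs(z-zt)<.006);print('cheek/claw umax',pc(u[m]))
o=robot.get_obs();t=o['tool_pos'];print('TCP u,v,z',((t[:2]-F)@e)*1000,((t[:2]-F)@f)*1000,t[2])
E
python3 rel2.py w3 .2175
```

```text
5.05 [ 0.5324 -0.3711  0.2076] [3.1414 0.     1.5027] [ 0.19 -0.27 -3.42] [ 0.048 -0.01  -0.021] 0.0138 30.0
upL top v [49.2 50.9 58.1 66.7 75.  81.5 82.7] u [-1.4 -0.6  5.2 12.9 20.6 26.8 28. ] z [231.4 231.9 232.5 232.9 233.4 234.  234.4]
face L 0.1 411 [-0.2 -0.1  0.   0.2  0.4  2.1  2.8]
face R 0.1 405 [-0.1 -0.   0.2  0.3  0.6  2.6  3.1]
face L 0.15 959 [-0.3 -0.2  0.1  0.2  0.4  1.8  2.9]
face R 0.15 128 [-0.1 -0.   0.2  0.3  0.4  1.7  3. ]
face L 0.2 922 [-0.4 -0.2  0.   0.2  0.4  0.7  2. ]
face R 0.2 0 few
R upright left side v [-52.  -51.8 -51.4 -51.1 -50.9 -50.6 -50.3]
L upright left side v [80.8 80.8 80.9 80.9 80.9 80.9 80.9]
cheek top z 0.2186644247766684 v [60.1 60.3 61.6 63.1 64.6 65.8 66.1] u [-99.3 -96.9 -84.3 -53.2 -37.3 -24.8 -22.2]
  pitch fit -0.002026799185992105  yaw fit -0.0011651253315127796
cheek/claw umax [-19.8 -18.7 -13.7   0.    0.3   0.6   0.9]
TCP u,v,z -69.39598967485936 -2.1308545224955004 0.2076166218512688
```

Call:
move_arm --deltas '[0, 0, 0, 0.15, 0, 0, 1, 0, 0, 0, 0.28, 0, 0, 1, 0, 0, 0, 0.28, 0, 0.05, 1, 0, 0, 0, 0.28, 0.2, 0.05, 1, 0, 0, 0, 0.28, 0.4, 0.05, 1, 0, 0, 0, 0.28, 0.4, 0.05, 1, 0, 0, 0, 0.28, 0.4, 0.05, 1, 0, 0, 0, 0.28, 0.4, 0.05, 1]'

```text
time: 5.9
tool_pos: [0.5365, -0.3686, 0.2069]
ee_rot: [-3.142, -0.0, 1.503]
wrist_force: [0.2, -0.5, -4.9]
width: 0.0136
finger_force: 30.0
```

```bash
python3 st.py; python3 rel2.py w4 .2182
```

```text
5.9 [ 0.5365 -0.3686  0.2069] [-3.1415e+00 -1.0000e-04  1.5028e+00] [ 0.17 -0.51 -4.89] [-0.016 -0.056 -0.006] 0.0136 30.0
upL top v [49.5 51.  58.2 66.9 75.  81.5 82.7] u [-1.5 -0.6  5.3 12.9 20.6 26.6 27.9] z [231.4 231.8 232.5 232.9 233.3 234.  234.4]
face L 0.1 347 [-0.3 -0.2 -0.   0.1  0.3  2.2  2.9]
face R 0.1 384 [-0.1 -0.   0.1  0.3  0.6  2.5  3. ]
face L 0.15 872 [-0.4 -0.3 -0.   0.1  0.3  1.1  2.5]
face R 0.15 81 [-0.2 -0.1  0.1  0.2  0.3  0.5  0.5]
face L 0.2 891 [-0.5 -0.3 -0.   0.1  0.3  0.6  1.9]
face R 0.2 0 few
R upright left side v [-52.  -51.7 -51.4 -51.2 -50.9 -50.6 -50.3]
L upright left side v [80.8 80.8 80.8 80.8 80.8 80.9 80.9]
cheek top z 0.21811361446250327 v [62.9 63.  64.4 65.9 67.4 68.6 68.9] u [-99.4 -96.6 -83.4 -51.5 -34.7 -21.  -18.3]
  pitch fit -0.0024279243020134235  yaw fit -0.0017093423430205642
cheek/claw umax [-19.7 -18.7 -12.2  -0.1   0.2   0.5   0.8]
TCP u,v,z -65.3667330260673 0.6339938097186726 0.20697373326405547
```

Call:
move_arm --deltas '[0, 0, 0, 0, 0.25, 0, 1, 0, 0, 0, 0, 0.5, 0, 1, 0, 0, 0, 0, 0.75, 0, 1, 0, 0, 0, 0, 1.0, 0, 1, 0, 0, 0, 0, 1.2, 0, 1, 0, 0, 0, 0, 1.2, 0, 1]'

```text
time: 6.55
tool_pos: [0.5488, -0.3694, 0.2069]
ee_rot: [3.142, -0.0, 1.503]
wrist_force: [0.4, -0.6, -4.8]
width: 0.014
finger_force: 30.0
```

```bash
python3 st.py; python3 rel2.py w5 .2182|tail -5
```

```text
6.55 [ 0.5488 -0.3694  0.2069] [ 3.1415e+00 -1.0000e-04  1.5031e+00] [ 0.36 -0.59 -4.76] [-0.005  0.017  0.033] 0.014 30.0
L upright left side v [80.8 80.8 80.8 80.8 80.8 80.8 80.8]
cheek top z 0.21811682320378534 v [62.9 63.1 64.5 65.9 67.4 68.7 68.9] u [-98.1 -95.3 -81.2 -63.3 -30.2 -15.7 -12.7]
  pitch fit -0.0030934805745624094  yaw fit -0.0014702338314758257
cheek/claw umax [-19.6 -18.3 -11.6  -2.    0.1   0.7   2.1]
TCP u,v,z -53.21876139156674 0.6923569735430407 0.20685743015135463
```

Call:
move_arm --deltas '[0, 0, 0, 0, 0.2, 0, 1, 0, 0, 0, 0, 0.35, 0, 1, 0, 0, 0, 0, 0.42, 0, 1, 0, 0, 0, 0, 0.5, 0, 1, 0, 0, 0, 0, 0.5, 0, 1]'

```text
time: 7.1
tool_pos: [0.5536, -0.3698, 0.207]
ee_rot: [3.141, -0.0, 1.503]
wrist_force: [0.3, 0.0, -4.1]
width: 0.0137
finger_force: 30.0
```

```bash
python3 st.py; python3 rel2.py w6 .2182|tail -5
```

```text
7.1 [ 0.5536 -0.3698  0.207 ] [ 3.1415 -0.      1.5028] [ 0.3   0.01 -4.14] [-0.071 -0.031  0.041] 0.0137 30.0
L upright left side v [80.8 80.8 80.8 80.8 80.8 80.8 80.8]
cheek top z 0.2182166173132711 v [62.9 63.  64.4 65.9 67.4 68.6 68.9] u [-93.5 -91.1 -77.7 -61.  -29.  -15.3 -12.7]
  pitch fit -0.0032075919859587687  yaw fit -0.0029748647688280483
cheek/claw umax [-19.7 -18.5 -11.9  -3.9   0.1   0.6   1.9]
TCP u,v,z -48.34175109706639 0.6588721764611924 0.20698992301113892
```

Call:
move_arm --deltas '[0, 0, 0, 0, 0.05, 0, 1, 0, 0, 0, 0, 0.1, 0, 1, 0, 0, 0, 0, 0.1, 0, 1]'

```text
time: 7.45
tool_pos: [0.5543, -0.3699, 0.2071]
ee_rot: [-3.141, 0.0, 1.503]
wrist_force: [-1.1, 0.2, -4.5]
width: 0.0139
finger_force: 30.0
```

Call:
move_arm --deltas '[0, 0, 0, 0, 0.04, 0, 1, 0, 0, 0, 0, 0.04, 0, 1]'

```text
time: 7.65
tool_pos: [0.5544, -0.3699, 0.2071]
ee_rot: [-3.141, 0.0, 1.503]
wrist_force: [-2.3, 0.6, -4.2]
width: 0.0134
finger_force: 30.0
```

Call:
move_arm --deltas '[0, 0, 0, 0, 0, 0.2, 1, 0, 0, 0, 0, 0, 0.4, 1, 0, 0, 0, 0, 0, 0.6, 1, 0, 0, 0, 0, 0, 0.8, 1, 0, 0, 0, 0, 0, 1.0, 1, 0, 0, 0, 0, 0, 1.0, 1]'

```text
time: 8.25
tool_pos: [0.5544, -0.3699, 0.1965]
ee_rot: [-3.14, -0.0, 1.503]
wrist_force: [-5.2, 0.4, -2.8]
width: 0.0141
finger_force: 30.0
```

Call:
move_arm --deltas '[0, 0, 0, 0, -0.04, 0.1, 1, 0, 0, 0, 0, -0.04, 0.2, 1, 0, 0, 0, 0, -0.04, 0.3, 1, 0, 0, 0, 0, -0.04, 0.3, 1]'

```text
time: 8.65
tool_pos: [0.5544, -0.3699, 0.1948]
ee_rot: [3.141, 0.001, 1.503]
wrist_force: [-5.0, 0.3, -0.7]
width: 0.0134
finger_force: 30.0
```

Call:
move_arm --deltas '[0, 0, 0, 0, 0, 0.1, 1, 0, 0, 0, 0, 0, 0.2, 1, 0, 0, 0, 0, 0, 0.3, 1, 0, 0, 0, 0, 0, 0.3, 1]'

```text
time: 9.05
tool_pos: [0.5543, -0.3702, 0.1933]
ee_rot: [3.14, 0.002, 1.502]
wrist_force: [-6.6, 1.3, 2.9]
width: 0.0139
finger_force: 30.0
```

Call:
move_arm --deltas '[0, 0, 0, 0, 0, 0.1, 1, 0, 0, 0, 0, 0, 0.2, 1, 0, 0, 0, 0, 0, 0.3, 1, 0, 0, 0, 0, 0, 0.3, 1]'

```text
time: 9.45
tool_pos: [0.5543, -0.3704, 0.1912]
ee_rot: [3.139, 0.003, 1.502]
wrist_force: [-7.7, 0.8, 4.3]
width: 0.0138
finger_force: 30.0
```

Call:
move_arm --deltas '[0, 0, 0, 0, 0, 0.1, 1, 0, 0, 0, 0, 0, 0.2, 1, 0, 0, 0, 0, 0, 0.3, 1, 0, 0, 0, 0, 0, 0.4, 1, 0, 0, 0, 0, 0, 0.4, 1]'

```text
time: 9.95
tool_pos: [0.5541, -0.3698, 0.1837]
ee_rot: [-3.141, -0.0, 1.502]
wrist_force: [-5.3, -0.5, -3.5]
width: 0.0137
finger_force: 30.0
```

Call:
move_arm --deltas '[0, 0, 0, 0, 0, 0.1, 1, 0, 0, 0, 0, 0, 0.2, 1, 0, 0, 0, 0, 0, 0.3, 1, 0, 0, 0, 0, 0, 0.35, 1, 0, 0, 0, 0, 0, 0.35, 1]'

```text
time: 10.45
tool_pos: [0.5544, -0.3698, 0.1811]
ee_rot: [3.141, 0.0, 1.503]
wrist_force: [-5.9, -0.2, -0.7]
width: 0.0137
finger_force: 30.0
```

Call:
move_arm --deltas '[0, 0, 0, 0, 0, 0.1, 1, 0, 0, 0, 0, 0, 0.2, 1, 0, 0, 0, 0, 0, 0.2, 1]'

```text
time: 10.75
tool_pos: [0.5543, -0.3698, 0.181]
ee_rot: [3.14, 0.001, 1.503]
wrist_force: [-7.7, 1.7, 4.7]
width: 0.0137
finger_force: 30.0
```

```bash
python3 st.py; python3 rel2.py w7 .192
```

```text
10.75 [ 0.5543 -0.3698  0.181 ] [3.1403e+00 1.1000e-03 1.5028e+00] [-7.73  1.72  4.7 ] [0.356 1.408 0.07 ] 0.0137 30.0
upL top v [49.4 51.  58.4 67.  75.3 81.5 82.8] u [-1.4 -0.5  5.4 13.  20.5 26.7 27.9] z [231.5 231.9 232.5 233.  233.4 234.  234.4]
face L 0.1 381 [-5.6 -4.1 -0.   0.1  0.2  0.4  2. ]
face R 0.1 303 [-5.9 -5.5 -3.6 -0.6  0.2  0.5  1. ]
face L 0.15 1387 [-5.6 -4.3 -0.1  0.1  0.3  3.8  5.6]
face R 0.15 0 few
face L 0.2 1047 [-0.3 -0.2 -0.   0.1  0.3  0.6  2.1]
face R 0.2 0 few
R upright left side v [-52.  -51.8 -51.5 -51.2 -50.9 -50.6 -50.4]
L upright left side v [80.8 80.8 80.8 80.8 80.9 80.9 80.9]
cheek top z 0.1923411544951829 v [62.9 63.  64.4 65.9 67.5 68.6 68.8] u [-93.  -90.7 -77.2 -60.5 -28.6 -15.3 -12.6]
  pitch fit -0.0028544457391304627  yaw fit -0.001716224781024729
cheek/claw umax [-19.5 -18.  -10.4  -1.1   0.3   7.2   9.5]
TCP u,v,z -47.51745451499974 0.6071868370564486 0.1810336477393192
```

Call:
move_arm --deltas '[0, 0, 0, 0, -0.1, -0.1, 1, 0, 0, 0, 0, -0.15, -0.25, 1, 0, 0, 0, 0, -0.15, -0.4, 1, 0, 0, 0, 0, -0.15, -0.4, 1]'

```text
time: 11.2
tool_pos: [0.554, -0.3696, 0.1821]
ee_rot: [3.14, -0.0, 1.503]
wrist_force: [-0.1, -0.6, -4.5]
width: 0.0138
finger_force: 30.0
```

Call:
move_arm --deltas '[0, 0, 0, 0, 0, -0.1, 1, 0, 0, 0, 0, 0, -0.2, 1, 0, 0, 0, 0, 0, -0.2, 1]'

```text
time: 11.5
tool_pos: [0.5531, -0.3694, 0.183]
ee_rot: [-3.141, -0.001, 1.503]
wrist_force: [1.4, -1.4, -9.0]
width: 0.0138
finger_force: 30.0
```

```bash
python3 st.py
```

```text
11.5 [ 0.5531 -0.3694  0.183 ] [-3.1406e+00 -1.4000e-03  1.5031e+00] [ 1.44 -1.43 -9.02] [-0.015 -0.15  -0.044] 0.0138 30.0
```

Call:
move_arm --deltas '[0, 0, 0, 0, 0.05, 0.2, 1, 0, 0, 0, 0, 0.1, 0.4, 1, 0, 0, 0, 0, 0.1, 0.6, 1, 0, 0, 0, 0, 0.1, 0.7, 1, 0, 0, 0, 0, 0.1, 0.7, 1]'

```text
time: 12.0
tool_pos: [0.5541, -0.3701, 0.1809]
ee_rot: [3.139, 0.002, 1.503]
wrist_force: [-2.3, 1.6, 4.9]
width: 0.0137
finger_force: 30.0
```

```bash
python3 st.py
python3 - <<'E'
from h import *
s=cam('wrist');im=s['image'];np.savez('w8.npz',**s);save('w8.png',cv2.resize(im[90:300,280:480],None,fx=2.8,fy=2.8,interpolation=cv2.INTER_CUBIC))
E
```

```text
12.0 [ 0.5541 -0.3701  0.1809] [3.1387e+00 2.3000e-03 1.5027e+00] [-2.3   1.61  4.9 ] [0.397 0.575 0.055] 0.0137 30.0
```

View pics/w8.png

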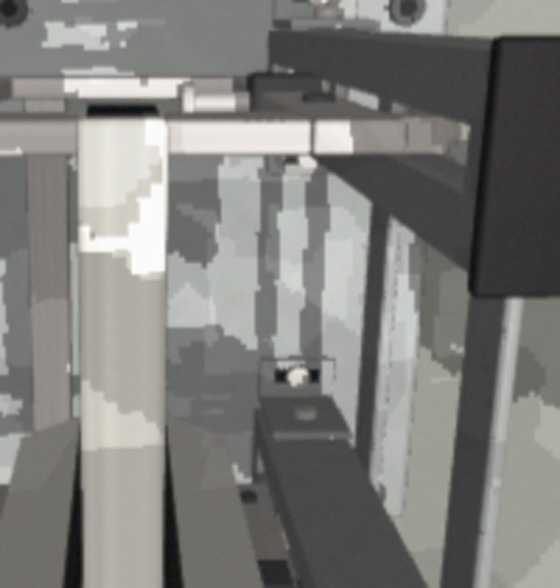

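The left claw is through its slot and the cheek's back edge is against the upright face. The pull test resisted evenly on both sides, so both catches hold. I'll give one last gentle press, then release.

Call:
move_arm --deltas '[0, 0, 0, 0, 0, 0.1, 1, 0, 0, 0, 0, 0, 0.2, 1, 0, 0, 0, 0, 0, 0.2, 1]'

```text
time: 12.35
tool_pos: [0.5541, -0.3702, 0.1808]
ee_rot: [3.137, 0.003, 1.503]
wrist_force: [-5.2, 2.5, 11.2]
width: 0.0139
finger_force: 30.0
```

```bash
python3 st.py
```

```text
12.35 [ 0.5541 -0.3702  0.1808] [3.1374 0.0033 1.5027] [-5.23  2.46 11.2 ] [0.615 0.892 0.109] 0.0139 30.0
```

Call:
move_arm --deltas '[0, 0, 0, 0, -0.08, -0.2, 1, 0, 0, 0, 0, -0.12, -0.38, 1, 0, 0, 0, 0, -0.12, -0.38, 1, 0, 0, 0, 0, -0.12, -0.38, 0.65, 0, 0, 0, 0, -0.12, -0.38, 0.5, 0, 0, 0, 0, -0.12, -0.38, 0.3, 0, 0, 0, 0, -0.12, -0.38, 0.15, 0, 0, 0, 0, -0.12, -0.38, 0.15]'

```text
time: 13.15
tool_pos: [0.5528, -0.3697, 0.1788]
ee_rot: [-3.141, -0.0, 1.503]
wrist_force: [0.8, -0.1, 0.5]
width: 0.0396
finger_force: 0.0
```

```bash
python3 rel2.py w9 .192 | tail -5
python3 - <<'E'
from h import *
# spindle details from the initial scene picture: reels pale blobs
s=cam('scene');np.savez('sc2.npz',**s);save('spin.png',cv2.resize(s['image'][235:310,190:300],None,fx=6,fy=6,interpolation=cv2.INTER_CUBIC))
E
```

```text
L upright left side v [80.8 80.8 80.8 80.8 80.8 80.8 80.9]
cheek top z 0.1912338576049968 v [62.6 62.7 64.1 65.7 67.3 68.5 68.6] u [-95.1 -92.5 -78.3 -60.7 -28.9 -15.4 -12.7]
  pitch fit 0.015347199722511298  yaw fit 0.001677791722806168
cheek/claw umax [-19.6 -18.1 -10.7  -0.5   0.3   5.6   7.7]
TCP u,v,z -49.08716996588067 0.6541636285585023 0.17895639347444553
```

View pics/spin.png

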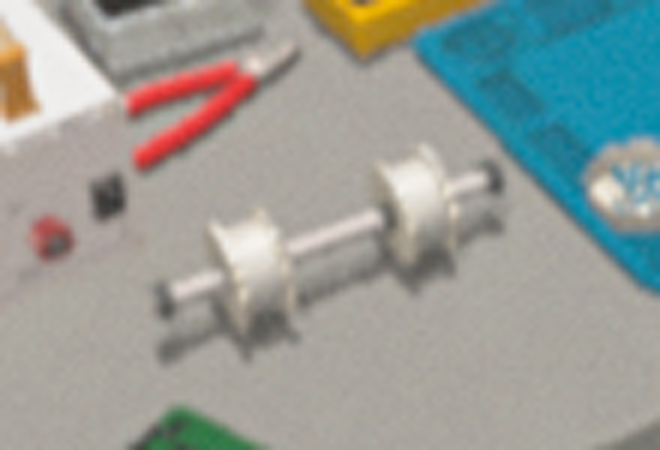

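The spindle lies clear: reels at about (252,275) and (418,205) in the crop, its bare middle at about (335,240). The cradle hangs with the expected forward sag. I'll lift clear and measure both saddles from above.

Call:
move_arm --deltas '[0, 0, 0, 0, 0, -1.5, 0.15, 0, 0, 0, 0, 0, -4, 0.15, 0, 0, 0, 0, 0, -8, 0.15, 0, 0, 0, 0, 0, -11, 0.15, 0, 0, 0, 0, 1, -13, 0.15, 0, 0, 0, 0, 1, -13, 0.15, 0, 0, 0, 0, 1, -13, 0.15]'

```text
time: 13.95
tool_pos: [0.5628, -0.3704, 0.3097]
ee_rot: [3.141, 0.001, 1.503]
wrist_force: [-0.4, 0.5, -0.1]
width: 0.0397
finger_force: 0.0
```

```bash
python3 st.py
cat > sad.py <<'E'
from h import *
import sys
s=cam('wrist');save(sys.argv[1]+'.png',s['image']);np.savez(sys.argv[1]+'.npz',**s)
p=cloud(s).reshape(-1,3)[(s['depth']>0).ravel()];a=-.066
e=np.array([np.cos(a),np.sin(a)]);f=np.array([-np.sin(a),np.cos(a)]);F=np.array([.6017,-.3736]);u=(p[:,:2]-F)@e;v=(p[:,:2]-F)@f;z=p[:,2]
pc=lambda x,q=(1,5,25,50,75,95,99):np.round(np.percentile(x,q)*1000,1) if len(x)>15 else 'few'
C=[]
for sg in (1,-1):
    for u0,l in((-.122,'front'),(-.098,'back')):
        m=(abs(v-sg*.066)<.01)&(abs(u-u0)<.012)&(abs(z-.230)<.008)
        if m.sum()>15:
            m&=abs(z-np.percentile(z[m],90))<.003
            r=cv2.minAreaRect((np.c_[u[m],v[m]]*1000).astype(np.float32));print(sg,l,m.sum(),np.round(r[0],1),np.round(r[1],1),'u',pc(u[m]),'v',pc(v[m]),'z',pc(z[m]))
m=(abs(v)<.03)&(abs(u+.048)<.02)&(z>.18)&(z<.225);print('tube u',pc(u[m]),pc(z[m]))
E
python3 sad.py w10
```

```text
13.95 [ 0.5628 -0.3704  0.3097] [3.1409e+00 6.0000e-04 1.5030e+00] [-0.35  0.51 -0.15] [ 0.017 -0.013 -0.009] 0.0397 0.0
1 front 90 [-121.7   65.3] [5.8 7.4] u [-125.2 -124.5 -122.9 -121.  -119.6 -118.3 -118.1] v [62.5 62.5 63.9 65.4 66.8 68.2 68.2] z [227.1 227.5 228.6 229.3 229.7 230.8 231.1]
1 back 88 [-99.1  65.4] [5.7 7.5] u [-102.7 -102.2 -100.6  -98.7  -97.3  -96.   -95.5] v [62.5 62.6 64.  65.4 66.8 68.2 68.2] z [227.8 228.1 229.1 229.8 230.3 231.  231.4]
-1 front 68 [-121.5  -66.4] [6.9 6.9] u [-124.9 -124.6 -122.8 -120.9 -119.8 -118.2 -118. ] v [-69.8 -69.1 -67.5 -65.8 -63.9 -63.2 -63.1] z [226.9 227.1 228.1 228.8 229.6 230.4 230.8]
tube u [-57.  -56.4 -53.5 -49.9 -46.2 -43.5 -43. ] [194.9 207.6 208.9 209.4 209.9 210.6 210.9]
```

Call:
move_arm --deltas '[0, 0, 0, 2.5, -0.5, 0, 0.15, 0, 0, 0, 7, -1.45, 0, 0.0, 0, 0, 0, 11.6, -2.4, 0, -0.2, 0, 0, 0, 16.2, -3.4, 0, -0.2, 0, 0, 0, 20.8, -4.3, 0, -0.2, 0, 0, 0, 25.4, -5.3, 0, -0.2, 0, 0, 0, 30.0, -6.2, 0, -0.2, 0, 0, 0, 34.6, -7.2, 0, -0.2]'

```text
time: 14.8
tool_pos: [0.5128, -0.0186, 0.3071]
ee_rot: [-3.138, -0.0, 1.502]
wrist_force: [0.5, 0.3, 0.0]
width: 0.0564
finger_force: 0.0
```

Call:
move_arm --deltas '[0, 0, 0, 4.6, -0.95, 0, -0.2, 0, 0, 0, 9.2, -1.9, 0, -0.2, 0, 0, 0, 13.8, -2.9, 0, -0.2, 0, 0, 0, 18.4, -3.8, 0, -0.2, 0, 0, 0, 23.0, -4.8, 0, -0.2, 0, 0, 0, 27.6, -5.7, 0, -0.2, 0, 0, 0, 32.0, -6.6, 0, -0.2, 0, 0, 0, 34.5, -7.2, 1, -0.2]'

```text
time: 15.6
tool_pos: [0.4646, 0.3315, 0.298]
ee_rot: [-3.14, 0.0, 1.506]
wrist_force: [0.3, -0.2, 0.0]
width: 0.0562
finger_force: 0.0
```

```bash
python3 st.py .463 .355 .16 1.52
```

```text
15.6 [0.4646 0.3315 0.298 ] [-3.1402e+00  2.0000e-04  1.5057e+00] [ 0.26 -0.21  0.  ] [0.005 0.032 0.016] 0.0562 0.0
tool cm [ 2.34 -0.31 13.8 ] turn z -0.0143
```

Call:
move_arm --deltas '[0, 0, -0.014, 1.0, -0.15, 3, -0.2, 0, 0, -0.014, 2.0, -0.2, 7.5, -0.2, 0, 0, -0.014, 2.0, -0.2, 11.5, -0.2, 0, 0, -0.014, 2.0, -0.2, 13.0, -0.2, 0, 0, -0.014, 2.0, -0.2, 13.0, -0.2, 0, 0, -0.014, 2.0, -0.2, 13.0, -0.2]'

```text
time: 16.2
tool_pos: [0.4659, 0.3488, 0.1705]
ee_rot: [3.14, -0.001, 1.516]
wrist_force: [0.4, 0.7, 0.3]
width: 0.0562
finger_force: 0.0
```

```bash
python3 st.py
python3 - <<'E'
from h import *
s=cam('wrist');save('w11.png',s['image']);np.savez('w11.npz',**s)
p=cloud(s);P=p.reshape(-1,3)
m=(P[:,0]>.41)&(P[:,0]<.52)&(P[:,1]>.24)&(P[:,1]<.47)
rod=P[m&(P[:,2]>.0295)&(P[:,2]<.034)];hi=P[m&(P[:,2]>.045)&(P[:,2]<.06)]
for l,k in(('rod',rod),('hi',hi)):
    L=cv2.fitLine((k[:,:2]*1000).astype(np.float32),cv2.DIST_HUBER,0,.01,.01).ravel();print(l,len(k),L,'yaw',np.arctan2(L[1],L[0])-np.pi/2)
    r=cv2.minAreaRect((k[:,:2]*1000).astype(np.float32));print(r)
h=np.histogram(hi[:,1],np.arange(.26,.46,.004));print([(round(b,3),c) for c,b in zip(*h) if c])
E
```

```text
16.2 [0.4659 0.3488 0.1705] [ 3.1403e+00 -7.0000e-04  1.5163e+00] [0.36 0.67 0.27] [ 0.    -0.021  0.019] 0.0562 0.0
rod 1283 [5.6832984e-02 9.9838370e-01 4.6457816e+02 3.6656177e+02] yaw -0.056863666
((463.85076904296875, 357.200439453125), (174.4263153076172, 51.040164947509766), 86.63084411621094)
hi 1750 [1.2013113e-01 9.9275804e-01 4.6512833e+02 3.6026025e+02] yaw -0.120422006
((472.2338562011719, 388.79205322265625), (180.3970184326172, 56.625797271728516), 75.9556655883789)
[(np.float64(0.3), np.int64(58)), (np.float64(0.304), np.int64(184)), (np.float64(0.308), np.int64(91)), (np.float64(0.312), np.int64(95)), (np.float64(0.316), np.int64(102)), (np.float64(0.32), np.int64(77)), (np.float64(0.324), np.int64(159)), (np.float64(0.384), np.int64(80)), (np.float64(0.388), np.int64(156)), (np.float64(0.392), np.int64(124)), (np.float64(0.396), np.int64(121)), (np.float64(0.4), np.int64(121)), (np.float64(0.404), np.int64(123)), (np.float64(0.408), np.int64(139))]
```

View pics/w11.png

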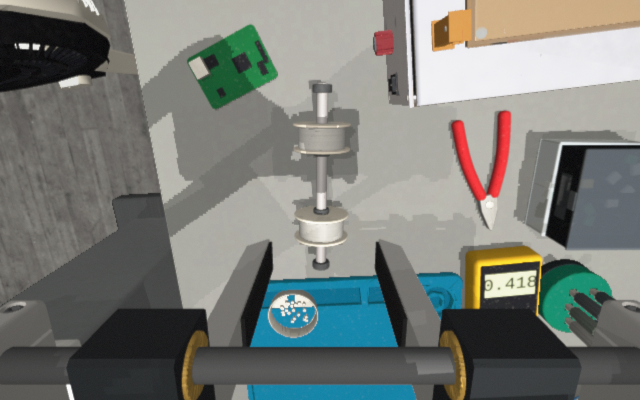

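The wrist view shows the spindle upright in the picture at column 321, with reels at rows 137 and 228 and the bare rod at about row 180. I'll descend in two stages.

Call:
move_arm --deltas '[0, 0, 0.002, 0.5, -0.2, 3, -0.2, 0, 0, 0.002, 0.5, -0.2, 7, -0.2, 0, 0, 0.002, 0.5, -0.2, 10, -0.2, 0, 0, 0.002, 0.5, -0.2, 11, -0.2, 0, 0, 0.002, 0.5, -0.2, 11, -0.2, 0, 0, 0.002, 0.5, -0.2, 11, -0.2]'

```text
time: 16.85
tool_pos: [0.4655, 0.3549, 0.0622]
ee_rot: [3.138, -0.003, 1.515]
wrist_force: [0.4, 0.1, 0.6]
width: 0.0564
finger_force: 0.0
```

```bash
python3 st.py .464 .3565 .0075 1.514;python3 - <<'E'
from h import *
s=cam('wrist');P=cloud(s).reshape(-1,3)
m=(P[:,0]>.43)&(P[:,0]<.50)&(P[:,1]>.25)&(P[:,1]<.46)&(P[:,2]<.06)
hi=P[m&(P[:,2]>.045)];print('reels y',np.percentile(hi[:,1],[1,99]),'x',np.median(hi[:,0]))
h=np.histogram(hi[:,1],np.arange(.26,.46,.004));print([(round(float(b),3),int(c)) for c,b in zip(*h) if c])
for a,b in((.33,.36),(.36,.385),(.415,.435)):
    k=P[m&(P[:,1]>a)&(P[:,1]<b)&(P[:,2]>.026)];print(a,len(k),np.round(np.percentile(k[:,0],[2,50,98]),4) if len(k)>9 else '', np.percentile(k[:,2],98) if len(k) else '')
E
```

```text
16.85 [0.4655 0.3549 0.0622] [ 3.1376e+00 -2.7000e-03  1.5146e+00] [0.36 0.08 0.57] [-0.031 -0.03  -0.074] 0.0564 0.0
tool cm [ 0.15 -0.15  5.47] turn z 0.0006
reels y [0.30317147 0.41111323] x 0.46422061808699716
[(0.3, 94), (0.304, 431), (0.308, 194), (0.312, 180), (0.316, 199), (0.32, 103), (0.324, 411), (0.328, 6), (0.384, 153), (0.388, 392), (0.392, 264), (0.396, 270), (0.4, 277), (0.404, 267), (0.408, 368)]
0.33 712 [0.4567 0.4632 0.4684] 0.03388680159569957
0.36 488 [0.4601 0.4649 0.47  ] 0.0329429663584094
0.415 585 [0.4636 0.4684 0.4734] 0.03278632957865268
```

Call:
move_arm --deltas '[0, 0, 0, 0.2, -0.13, 2, -0.2, 0, 0, 0, 0.2, -0.13, 4, -0.2, 0, 0, 0, 0.2, -0.13, 5.2, -0.2, 0, 0, 0, 0.2, -0.13, 5.4, -0.2, 0, 0, 0, 0.2, -0.13, 5.4, -0.2, 0, 0, 0, 0.2, -0.13, 5.4, 0.2, 0, 0, 0, 0.2, -0.13, 5.4, 0.4, 0, 0, 0, 0.2, -0.13, 5.4, 0.6]'

```text
time: 17.7
tool_pos: [0.4631, 0.3564, 0.0062]
ee_rot: [3.14, -0.001, 1.515]
wrist_force: [-0.2, -0.0, 0.3]
width: 0.0359
finger_force: 0.0
```

Call:
move_arm --deltas '[0, 0, 0, 0, 0, 0, 0.7, 0, 0, 0, 0, 0, 0, 0.8, 0, 0, 0, 0, 0, 0, 0.9, 0, 0, 0, 0, 0, 0, 1, 0, 0, 0, 0, 0, 0, 1, 0, 0, 0, 0, 0, 0, 1, 0, 0, 0, 0, 0, 0, 1]'

```text
time: 18.4
tool_pos: [0.4626, 0.3561, 0.0054]
ee_rot: [3.141, -0.0, 1.515]
wrist_force: [0.3, 0.4, -0.1]
width: 0.0091
finger_force: 30.0
```

Call:
move_arm --deltas '[0, 0, 0, 0, 0, -1, 1, 0, 0, 0, 0, 0, -3.5, 1, 0, 0, 0, 0, 0, -8, 1, 0, 0, 0, 0, 0, -12.5, 1, 0, 0, 0, 0, 0, -17, 1, 0, 0, 0, -1, 0, -21.5, 1, 0, 0, 0, -3, 0, -25.5, 1, 0, 0, 0, -6, 0.1, -28, 1]'

```text
time: 19.2
tool_pos: [0.4602, 0.2966, 0.2892]
ee_rot: [3.138, -0.003, 1.517]
wrist_force: [0.8, -0.4, -2.6]
width: 0.0091
finger_force: 30.0
```

```bash
python3 st.py .4915 -.3667 .29 1.5048
```

```text
19.2 [0.4602 0.2966 0.2892] [ 3.1377e+00 -2.7000e-03  1.5171e+00] [ 0.83 -0.44 -2.63] [-0.044 -0.06  -0.02 ] 0.0091 30.0
tool cm [-66.07   6.68  -0.08] turn z 0.0123
```

Call:
move_arm --deltas '[0, 0, 0, -4, 0.4, 0, 1, 0, 0, 0, -8.4, 0.85, 0, 1, 0, 0, 0, -12.8, 1.3, 0, 1, 0, 0, 0, -17.2, 1.75, 0, 1, 0, 0, 0, -21.6, 2.2, 0, 1, 0, 0, 0, -26, 2.65, 0, 1, 0, 0, 0, -30.4, 3.1, 0, 1, 0, 0, 0, -34.8, 3.5, 0, 1]'

```text
time: 20.0
tool_pos: [0.4749, -0.0549, 0.2853]
ee_rot: [-3.141, -0.0, 1.515]
wrist_force: [1.7, 0.4, -2.7]
width: 0.0085
finger_force: 30.0
```

```bash
python3 st.py .4915 -.3667 .29 1.5048
```

```text
20.0 [ 0.4749 -0.0549  0.2853] [-3.1414e+00 -2.0000e-04  1.5149e+00] [ 1.68  0.4  -2.73] [-0.065 -0.027 -0.003] 0.0085 30.0
tool cm [-31.04   3.4   -0.47] turn z 0.0101
```

Call:
move_arm --deltas '[0, 0, 0.003, -4.4, 0.5, 0, 1, 0, 0, 0.005, -8.8, 1.0, -0.2, 1, 0, 0, 0.007, -13.2, 1.5, -0.4, 1, 0, 0, 0.01, -17.6, 2.0, -0.4, 1, 0, 0, 0.01, -22, 2.4, -0.4, 1, 0, 0, 0.01, -26, 2.8, -0.4, 1, 0, 0, 0.01, -29, 3.2, -0.4, 1, 0, 0, 0.01, -30.5, 3.4, -0.4, 1]'

```text
time: 20.8
tool_pos: [0.4917, -0.3621, 0.288]
ee_rot: [-3.14, -0.001, 1.502]
wrist_force: [0.7, 0.4, -2.6]
width: 0.009
finger_force: 30.0
```

Call:
move_arm --deltas '[0, 0, 0, 0, 0, 0, 1, 0, 0, 0, 0, 0, 0, 1, 0, 0, 0, 0, 0, 0, 1]'

```text
time: 21.1
tool_pos: [0.4928, -0.358, 0.2899]
ee_rot: [3.141, -0.0, 1.507]
wrist_force: [-0.2, 0.5, -2.3]
width: 0.0089
finger_force: 30.0
```

```bash
python3 st.py .4915 -.3667 .26 1.5048
cat > sp.py <<'E'
from h import *
import sys
s=cam('wrist');save(sys.argv[1]+'.png',s['image']);np.savez(sys.argv[1]+'.npz',**s)
P=cloud(s).reshape(-1,3)[(s['depth']>0).ravel()];za=float(sys.argv[2])
a=-.066
e=np.array([np.cos(a),np.sin(a)]);f=np.array([-np.sin(a),np.cos(a)]);F=np.array([.6017,-.3736]);u=(P[:,:2]-F)@e;v=(P[:,:2]-F)@f;z=P[:,2]
pc=lambda x,q=(1,5,25,50,75,95,99):np.round(np.percentile(x,q)*1000,1) if len(x)>15 else 'few'
for l,v0,v1,z0,z1 in(('reel rim top',.02,.055,za+.018,za+.032),('collar/rod end',.052,.095,za-.001,za+.013),('rod78',.066,.078,za-.001,za+.01)):
    m=(abs(u+.110)<.03)&(v>v0)&(v<v1)&(z>z0)&(z<z1);print(l,m.sum(),'u',pc(u[m]),'v',pc(v[m]),'z',pc(z[m]))
for sg in (1,-1):
    for u0,l in((-.122,'front'),(-.099,'back')):
        m=(abs(v-sg*.066)<.008)&(abs(u-u0)<.008)&(abs(z-.2295)<.004);print('post',sg,l,m.sum(),'u',pc(u[m]),'v',pc(v[m]),'z',pc(z[m]))
E
python3 sp.py w12 .305
```

```text
21.1 [ 0.4928 -0.358   0.2899] [ 3.1410e+00 -4.0000e-04  1.5067e+00] [-0.23  0.49 -2.32] [ 0.029  0.03  -0.014] 0.0089 30.0
tool cm [-0.87 -0.07  2.99] turn z 0.0019
reel rim top 3425 u [-129.9 -126.5 -118.9 -109.8 -100.8  -93.2  -89.8] v [39.4 40.2 41.5 46.1 50.5 54.2 54.8] z [323.3 324.4 328.5 331.1 332.5 335.5 336.7]
collar/rod end 2178 u [-133.3 -127.3 -113.7 -109.8 -106.   -91.8  -86.3] v [56.8 63.  63.4 73.2 83.2 92.1 94.5] z [304.7 307.2 313.6 315.4 316.3 317.4 317.8]
rod78 222 u [-114.7 -114.7 -113.8 -111.5 -105.8 -104.9 -104.9] v [66.2 66.7 69.3 72.2 75.1 77.2 77.7] z [310.3 311.1 312.9 314.  314.5 314.9 315. ]
post 1 front 108 u [-125.2 -125.1 -123.7 -121.7 -119.7 -118.4 -118.4] v [62.7 62.8 64.1 65.8 67.3 68.5 68.6] z [226.5 226.8 228.3 229.1 229.7 230.5 231.1]
post 1 back 89 u [-101.6 -101.6 -100.3  -99.   -97.6  -96.2  -96.1] v [62.7 62.8 64.1 65.6 67.5 68.5 68.6] z [227.1 227.4 229.1 229.7 230.1 230.9 231.7]
post -1 front 0 u few v few z few
post -1 back 0 u few v few z few
```

Call:
move_arm --deltas '[0, 0, 0, -0.4, 0, 1.5, 1, 0, 0, 0, -0.85, 0, 3.5, 1, 0, 0, 0, -0.85, 0, 5, 1, 0, 0, 0, -0.85, 0, 6, 1, 0, 0, 0, -0.85, 0, 6.5, 1, 0, 0, 0, -0.85, 0, 6.5, 1, 0, 0, 0, -0.85, 0, 6.5, 1]'

```text
time: 21.85
tool_pos: [0.4922, -0.3683, 0.2251]
ee_rot: [3.14, 0.001, 1.505]
wrist_force: [0.5, 0.6, -2.6]
width: 0.009
finger_force: 30.0
```

```bash
python3 st.py .4915 -.3667 .191 1.5048; python3 sp.py w13 .245
```

```text
21.85 [ 0.4922 -0.3683  0.2251] [3.1404e+00 8.0000e-04 1.5050e+00] [ 0.47  0.6  -2.55] [-0.022  0.031 -0.011] 0.009 30.0
tool cm [ 0.16 -0.08  3.41] turn z 0.0002
reel rim top 4467 u [-127.8 -123.2 -116.8 -109.6 -102.4  -96.1  -91.6] v [29.3 30.1 33.4 40.9 48.2 52.9 53.1] z [263.1 263.6 265.6 267.1 268.3 272.  272.8]
collar/rod end 2752 u [-132.6 -124.6 -113.1 -109.6 -106.1  -94.4  -86.4] v [52.6 52.8 54.3 67.2 79.5 85.  86.3] z [244.8 246.8 249.8 251.2 253.1 255.7 257.4]
rod78 658 u [-114.4 -114.  -112.2 -109.6 -107.1 -105.3 -104.8] v [66.2 66.7 69.1 72.1 75.  77.4 77.9] z [246.6 247.7 249.7 250.7 251.4 252.2 252.7]
post 1 front 204 u [-125.4 -125.3 -123.6 -121.7 -119.8 -118.4 -118. ] v [62.5 62.9 64.  65.8 67.3 68.5 68.5] z [225.6 226.2 228.3 229.1 229.7 230.5 231. ]
post 1 back 203 u [-102.8 -102.7 -101.3  -99.4  -97.5  -95.8  -95.8] v [62.5 62.9 64.  65.8 67.3 68.5 68.5] z [226.1 226.7 228.7 229.5 230.2 231.  231.4]
post -1 front 0 u few v few z few
post -1 back 0 u few v few z few
```

View pics/w13.png

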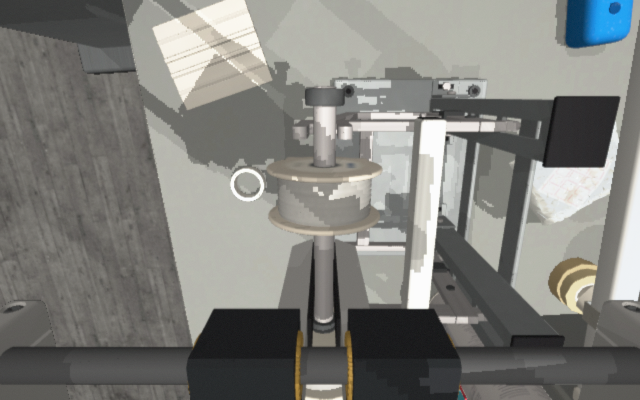

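The rod at column 324 sits above the gap between the left posts (columns 301 and 345), and the collar is outside the cheek. I'll nudge it 0.8 mm toward the front and lower it.

Call:
move_arm --deltas '[0, 0, 0, 0.1, -0.08, 0, 1, 0, 0, 0, 0.1, -0.08, 0.4, 1, 0, 0, 0, 0.1, -0.08, 0.9, 1, 0, 0, 0, 0.1, -0.08, 1.4, 1, 0, 0, 0, 0.1, -0.08, 1.9, 1, 0, 0, 0, 0.1, -0.08, 2.4, 1, 0, 0, 0, 0.1, -0.08, 2.7, 1, 0, 0, 0, 0.1, -0.08, 2.7, 1]'

```text
time: 22.7
tool_pos: [0.4909, -0.3669, 0.1964]
ee_rot: [-3.14, -0.001, 1.505]
wrist_force: [0.8, 0.6, -2.6]
width: 0.0091
finger_force: 30.0
```

```bash
python3 st.py; python3 sp.py w14 .218
```

```text
22.7 [ 0.4909 -0.3669  0.1964] [-3.1405e+00 -9.0000e-04  1.5048e+00] [ 0.78  0.59 -2.59] [-0.014 -0.011 -0.021] 0.0091 30.0
reel rim top 3839 u [-128.  -123.5 -117.1 -110.9 -104.7  -98.5  -93.8] v [30.5 31.2 34.4 42.  49.6 54.  54.3] z [236.1 236.4 237.7 238.7 240.  243.5 244.4]
collar/rod end 3417 u [-134.  -125.1 -115.2 -110.9 -106.5  -96.3  -87.8] v [53.7 54.1 57.5 66.8 77.9 85.8 87.4] z [217.5 218.8 221.6 223.2 226.5 230.1 230.7]
rod78 765 u [-124.7 -119.2 -113.9 -110.9 -108.3 -102.7  -97. ] v [66.1 66.6 68.5 71.  74.5 77.4 77.9] z [217.5 219.1 221.  222.2 223.  225.4 227.5]
post 1 front 272 u [-125.2 -124.9 -123.3 -121.5 -119.6 -118.3 -118. ] v [62.7 63.  64.2 65.8 67.3 68.5 68.6] z [225.6 226.6 228.4 229.2 229.9 230.8 231.4]
post 1 back 280 u [-103.  -102.9 -101.4  -99.5  -97.8  -96.1  -95.9] v [62.6 62.8 64.1 65.7 67.3 68.5 68.6] z [226.1 227.7 228.8 229.6 230.3 231.  231.4]
post -1 front 0 u few v few z few
post -1 back 0 u few v few z few
```

Call:
move_arm --deltas '[0, 0, 0, 0, 0, 0.15, 1, 0, 0, 0, 0, 0, 0.3, 1, 0, 0, 0, 0, 0, 0.4, 1, 0, 0, 0, 0, 0, 0.5, 1, 0, 0, 0, 0, 0, 0.5, 1]'

```text
time: 23.25
tool_pos: [0.4911, -0.3671, 0.1921]
ee_rot: [-3.141, -0.0, 1.505]
wrist_force: [0.1, 0.0, -3.1]
width: 0.0093
finger_force: 30.0
```

Call:
move_arm --deltas '[0, 0, 0, 0, 0, 0.07, 1, 0, 0, 0, 0, 0, 0.14, 1, 0, 0, 0, 0, 0, 0.14, 1]'

```text
time: 23.55
tool_pos: [0.4912, -0.3672, 0.1908]
ee_rot: [-3.142, -0.0, 1.505]
wrist_force: [0.2, 0.2, -2.4]
width: 0.0087
finger_force: 30.0
```

Call:
move_arm --deltas '[0, 0, 0, 0, 0, 0.06, 1, 0, 0, 0, 0, 0, 0.12, 1, 0, 0, 0, 0, 0, 0.12, 1]'

```text
time: 23.85
tool_pos: [0.4912, -0.3673, 0.1905]
ee_rot: [3.141, 0.001, 1.505]
wrist_force: [-1.1, 0.1, 0.7]
width: 0.0092
finger_force: 30.0
```

Contact: the load went from -2.5 N to +0.7 N, so the rod is on the saddle floors. I'll ease off and open.

Call:
move_arm --deltas '[0, 0, 0, 0, 0, -0.05, 1, 0, 0, 0, 0, 0, -0.05, 0.75, 0, 0, 0, 0, 0, -0.05, 0.65, 0, 0, 0, 0, 0, -0.05, 0.5, 0, 0, 0, 0, 0, -0.05, 0.3, 0, 0, 0, 0, 0, -0.05, 0.3, 0, 0, 0, 0, 0, -0.05, 0.3]'

```text
time: 24.55
tool_pos: [0.4913, -0.3672, 0.1902]
ee_rot: [3.141, 0.0, 1.505]
wrist_force: [0.7, -0.1, -0.3]
width: 0.0328
finger_force: 0.0
```

```bash
python3 st.py; python3 sp.py w15 .212
```

```text
24.55 [ 0.4913 -0.3672  0.1902] [3.1414 0.     1.5048] [ 0.7  -0.09 -0.29] [-0.015  0.06  -0.01 ] 0.0328 0.0
reel rim top 3880 u [-127.8 -123.2 -117.  -110.6 -104.5  -98.3  -93.8] v [30.2 31.1 34.2 41.9 49.5 53.8 54.1] z [230.1 230.4 231.7 232.8 234.  237.6 238.4]
collar/rod end 2965 u [-134.  -125.8 -114.4 -110.6 -106.9  -95.3  -87.5] v [53.4 53.8 55.4 68.4 79.7 85.7 87.3] z [211.5 212.7 215.5 216.8 219.3 223.  224.7]
rod78 772 u [-124.3 -119.9 -113.6 -110.6 -107.6 -101.3  -96.8] v [66.1 66.7 68.5 71.  74.4 77.2 77.7] z [211.4 212.4 215.1 216.1 216.9 219.8 221.1]
post 1 front 302 u [-125.5 -125.1 -123.6 -121.6 -119.7 -118.6 -118.2] v [62.6 62.8 64.1 65.6 67.3 68.4 68.6] z [225.9 226.6 228.  229.  229.6 230.3 230.8]
post 1 back 296 u [-103.  -102.9 -101.5  -99.6  -97.9  -96.3  -95.8] v [62.7 62.9 64.3 65.9 67.4 68.5 68.7] z [226.3 227.3 228.7 229.4 230.  230.7 231.1]
post -1 front 9 u few v few z few
post -1 back 12 u few v few z few
```

Seated: the rod top is at about 216.5 mm and it stayed put when the fingers opened. I'll retreat straight up.

Call:
move_arm --deltas '[0, 0, 0, 0, 0, -1, 0.3, 0, 0, 0, 0, 0, -3, 0.3, 0, 0, 0, 0, 0, -6, 0.3, 0, 0, 0, 0, 0, -10, 0.3, 0, 0, 0, 0, 0, -13, 0.3, 0, 0, 0, 0, 0, -15, 0.3, 0, 0, 0, 0, 0, -15, 0.3, 0, 0, 0, 0, 0, -15, 0.3]'

```text
time: 25.4
tool_pos: [0.4913, -0.3672, 0.3404]
ee_rot: [3.141, 0.001, 1.505]
wrist_force: [0.3, -0.1, 0.8]
width: 0.0325
finger_force: 0.0
```

```bash
python3 st.py; python3 sp.py w16 .212
python3 - <<'E'
from h import *
s=dict(np.load('w16.npz'));save('fin.png',s['image'])
E
```

```text
25.4 [ 0.4913 -0.3672  0.3404] [3.1408e+00 6.0000e-04 1.5048e+00] [ 0.28 -0.07  0.82] [ 0.018 -0.016  0.029] 0.0325 0.0
reel rim top 963 u [-128.  -123.  -117.4 -111.1 -104.6  -98.9  -94.1] v [30.1 31.  34.7 41.8 48.9 53.6 53.8] z [230.1 230.5 231.7 232.7 233.9 237.5 238.6]
collar/rod end 666 u [-133.5 -120.3 -113.6 -110.3 -107.7 -100.2  -87.7] v [53.4 53.9 60.2 70.2 80.6 86.  87.6] z [212.1 213.1 215.5 216.7 218.2 220.7 223.6]
rod78 196 u [-123.7 -115.3 -113.6 -110.7 -107.8 -106.1  -97.7] v [66.1 66.6 68.5 71.  74.2 77.3 77.4] z [212.1 212.9 214.8 216.  216.8 217.7 218.4]
post 1 front 80 u [-125.7 -125.6 -123.9 -121.9 -119.9 -118.4 -118.3] v [62.8 62.9 64.2 65.6 67.1 68.4 68.4] z [226.  226.5 228.2 229.  229.7 230.7 231.3]
post 1 back 79 u [-103.1 -103.1 -101.6  -99.9  -97.6  -95.8  -95.8] v [62.9 63.  64.4 66.  67.3 68.5 68.5] z [226.2 226.5 228.6 229.8 230.3 231.1 231.4]
post -1 front 63 u [-124.8 -124.7 -122.9 -121.9 -120.1 -118.4 -118.3] v [-70.1 -69.5 -67.6 -65.4 -64.  -63.3 -63. ] z [225.6 226.5 227.8 228.6 229.7 230.3 231.3]
post -1 back 62 u [-102.9 -102.9 -101.2  -99.8  -98.4  -96.6  -96.5] v [-69.6 -68.8 -67.6 -65.6 -63.9 -63.3 -63. ] z [226.  226.5 228.2 229.2 230.  231.  231.4]
```

View pics/fin.png

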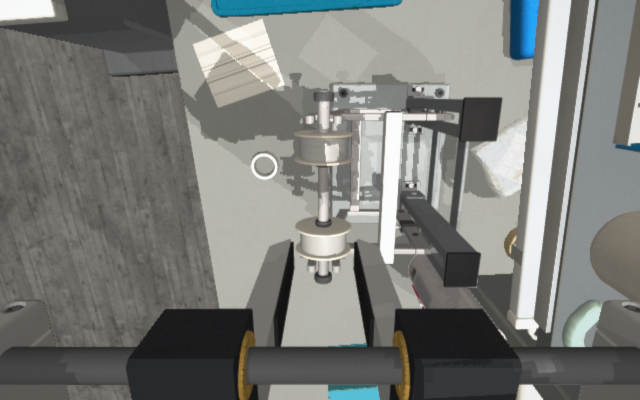

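The spindle lies in both saddles (rod column 323, posts at rows 118 and 265). Its collars are outside the cheeks, the cradle hangs square on both uprights, and the gripper is clear.

```bash
python3 -c "
from bench import robot
print(robot.close_job())"
```

```text
the job is handed in; nothing more can be done
None
```

I hung the cradle fully home and laid the spindle in both saddles, then handed the job in at about 25 s with the gripper clear; the catches I checked only by feel, and an upward pull met even resistance on both sides.

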